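# Re-pin a swivelling tray at the marked stop

### The arm

A 7-joint arm with a two-finger parallel gripper is mounted at the origin on a cart in front of the work surface, level with it; the furniture and walls round the work are solid. World frame = base frame: x ahead of the robot, y to its left, z up, the work surface at z = 0. Lengths are in m, angles in rad, forces in N, time in s.
With the tool pointing down it reaches from about 0.425 to 1.025 m from the base axis. Payload 9.4 kg.
Tool frame: the origin (TCP) lies on the centre line of the jaws, within the pads' length; the fingertips stand 22 mm ahead of it and the grasp point (between the pads) lies 3 mm ahead of it; z points along the fingers, y is the line along which they close (so a half turn about z gives the same grasp; the last joint's range is limited). The gripper opens to 85 mm and grips with 20 to 120 N. Pads are 22 mm wide; open, the fingers measure 114 mm over their backs; the gripper's body (76 mm by 85 mm) begins 54 mm behind the grasp point. The pads swing forward as they close: fully open they stand 13 mm farther back than shut.
Start: joints at [1.065, 0.599, -0.003, 1.599, 0.002, 0.943, -0.08], TCP at [0.301, -0.659, 0.253] pointing down, gripper open.
Joint ranges: [-2.57, 2.57], [-0.35, 1.97], [-1.29, 1.29], [0.11, 2.56], [-1.05, 4.19], [0.11, 1.86], [-2.63, 2.63]. Speed limits (rad/s): [2.22, 2.22, 3.01, 3.01, 3.14, 3.14, 3.14].

### API

Orientations are given as a unit quaternion [x, y, z, w].
In Python, from station import robot gives the robot as it stands.
- The arm moves only by the tool carry_out, never from a script. Its argument "targets" is text: rows parted by semicolons, each of 6 numbers parted by spaces: the shift along the world's x, y, z as a fraction of full scale, then the turn, a rotation vector about the world's x, y, z as a fraction of full scale. A call has 1 to 12 rows; each row shifts and turns the commanded pose from where the row before left it; what a row does not reach is not made up. Full scale, the value 1, is 0.4 m for a shift and 90 degrees for a turn. A row lasts 1/10 s, in which the tool goes at most 50 mm and 8.59 degrees, less where a joint would pass 70% of its speed; a pose out of reach is approached as far as the arm can. A call with a number of a shift or a turn outside -1 to 1 is refused whole. A call with a gripper value outside its range is refused whole. "jaw" is the gripper's target within -1 to 1 (fully open at 1, half-way at 0, shut at -1), set as the call begins (left out, the last holds). The fingers move at their own pace and stop on an object; "grip_force" is the grip in N (left out, the last holds). Time passes only in rows, so rows that do not move let the fingers close. It gives the time, the measured TCP pose, the force, the opening and the grip force at its end, in the units of the state.
- robot.state(): the state, without advancing time (a new reading comes with each control period).
- robot.capture(name): name is "scene" or "top" or "wrist"; returns a dict with "frame" (480x640x3 uint8, red, green, blue), "fx", "fy", "cx", "cy" (pixels), "eye" and "rotation" of the camera in the world. Camera axes: x right, y down, z forward; pixel columns grow to the right and rows downward; lengths in m; the calibration is good to about 2 mm. A picture is of the moment at which its call begins. There is no depth.
- robot.sign_off(): hands the job in; it is judged then, once.
The state is a dict: "t": time; "q": joint angles; "joint_velocities": joint speeds; "joint_torque": joint torques, N m; "position": TCP position; "orientation": TCP orientation; "wrist_force": force on the tool from outside, world axes, zero at the start; "moment": the same for the moment, N m; "grip_width": finger opening in m; "grasp_force": force on a finger pad.
Only numpy, scipy, OpenCV 4.12 (cv2) and the standard library are available. Lean on these libraries where they do the work, as an engineer would, in place of code of your own. Each camera call takes 0.05 s, during which the arm holds its last target. There are 200 camera calls.

### The job

Bring the swivel tray round to the stop with the green mark and lock it there: pull the black-gripped lock pin up out of the hole it is in, swing the arm round, feel for the hole just beyond the mark, and push the pin down through the arm and the bracket until it clicks and its flange sits flush. Work gently, never forcing or leaning hard on the pin; the food tin must stay standing on the tray and the mug must be left where it is.

Things in the scene. Friction and masses are not known exactly. Their poses are not given: they have to be found in the camera images.
- stand: Fixed round grey base plate of the swivel stand, 290 mm across, 6 mm thick. Origin at the centre of its underside, on the pivot axis; z up; -x points from the pivot to the start hole. On it stand three equal aluminium bridge brackets: one at the start hole, one near each of the two stickers.
- start_hole (a point): Mouth of the start bracket's hole, 38 mm above the underside of the base plate, 95 mm from the pivot axis. Each bracket: 44 mm radially, 50 mm along the circle, top plate 8 mm thick, its top 38 mm and its lower face 30 mm above the underside of the base plate, open below; one vertical 13 mm through hole, 1 mm chamfer, exactly 95 mm from the pivot axis.
- pivot (a point): Point on the vertical pivot axis of the arm, 60 mm above the underside of the base plate (top of the hub).
- tray_arm (a joint): Turn of the steel arm about the pivot, rad, counter-clockwise from above positive, 0 at the start hole, range -1.15 to 1.15. Slight hinge friction (0.05 N m); the arm stays where it is left. On the side opposite the pin it carries a round wooden tray, 110 mm across with a low rim, centred 140 mm from the pivot.
- bushing (a point): Centre of the top face of the square steel bushing (34 x 34 mm, 20 mm tall) at the pin end of the arm, 95 mm from the pivot, 60 mm above the underside of the base plate. A vertical 13 mm hole runs through it; its lower face is 2 mm above the bracket tops. The pin goes through it, then through a bracket.
- green_mark_centre (a point): Centre of the round green sticker (18 mm) on the base plate, 130 mm from the pivot, 0.72 rad to one side of the start hole (which side varies): the wanted stop. Its bracket was clamped by hand: seen from the pivot, its hole lies 0.02 to 0.20 rad (2 to 19 mm along the circle) beyond the sticker, away from the start hole; the exact place is unmeasured and must be felt for.
- white_mark_centre (a point): Centre of the equal white sticker at the other stop, on the other side, which is not wanted.
- pin_grip (a point): Centre of the pin's black grip, a ribbed upright cylinder 22 mm in diameter, 30 mm tall, with a 26 mm cap and a red button above it. On the pin's axis, 65 mm above its tip, 19 mm above the underside of its 28 mm flange, 23 mm below its top. z up the pin. The pin weighs 0.1 kg and may turn about its own axis.
- pin_flange (a point): Centre of the underside of the pin's flange, 46 mm above the tip. Home, it rests on the bushing's top; after the click it may stand up to 2 mm off. Lifted 24 mm the tip is clear of the bracket, lifted 46 mm it leaves the bushing: between these the pin swings the arm with it. More than 40 N between the pin and the arm, stand or brackets is too much.
- pin_tip (a point): Tip of the pin: steel shank 12 mm in diameter, its last 1.5 mm tapered to 10.4 mm. Home, it is 14 mm above the underside of the base plate. Two spring balls stick out 2.3 mm from the shank 11.5 mm above the tip and catch under the bracket plate: about 12 N upward frees them, and about the same downward pushes them back through.
- tin_foot (a point): Centre of the underside of the round green and gold food tin (75 mm in diameter, 58 mm tall, about 0.25 kg) that stands loose on the tray. z up the tin.
- mug: Loose dotted mug, 92 x 127 x 93 mm, a bystander to the left. Origin under it.
Things that resemble listed ones, but are neither listed nor needed, are in the scene too. What is shaped like the part that bears pin_grip but blue is not meant.

How it is judged:
By the outcome, as a careful person would: the job done as asked, in the order asked, and still so for the second after the job is handed in, with the robot touching nothing.
It also fails if it takes over 67 s, if anything falls off the work surface, if the arm or the gripper's body presses on something with over 40 N, if the wrist force passes 120 N, or if a joint passes its speed limit or range.

## Working session

There is one attempt and no reset: what is moved stays moved. The work goes in short steps, Python scripts to look and compute and a tool call to move; the robot and the scene stay as the last step left them, time stands still between calls to the robot, and variables do not carry over. Pictures are saved under pics/ and viewed, at most 10 in all, crops included, and the job is handed in when it is done.

Besides the shell and the picture viewer there is one more tool, called after ">>>" as name(argument=value, ...), one argument or row to a line, values as JSON. carry_out: Moves the arm, as the interface text tells. Shift numbers are shares of 0.4 m and turn numbers shares of 90 degrees, none past 1 either way. Its arguments: {"type":"object","properties":{"targets":{"type":"string"},"jaw":{"type":"number"},"grip_force":{"type":"number"}},"required":["targets"]}

```bash
mkdir -p pics; ls
cat > h.py <<'E'
from station import robot
import numpy as np, cv2, pickle
def cap(n,f):
    c=robot.capture(n); cv2.imwrite(f'pics/{f}.png',c['frame'][:,:,::-1]); pickle.dump(c,open(f'pics/{f}.pkl','wb')); return c
def ray(f,u,v,z):
    c=pickle.load(open(f'pics/{f}.pkl','rb')); R=np.array(c['rotation']); e=np.array(c['eye'])
    d=R@np.array([(u-c['cx'])/c['fx'],(v-c['cy'])/c['fy'],1]); return e+d*(z-e[2])/d[2]
def proj(f,p):
    c=pickle.load(open(f'pics/{f}.pkl','rb')); q=np.array(c['rotation']).T@(np.array(p)-c['eye']); return q[0]/q[2]*c['fx']+c['cx'],q[1]/q[2]*c['fy']+c['cy']
E
python3 - <<'E'
from h import *
for n in('scene','top'):
    c=cap(n,n+'1'); print(n,c['eye'],c['rotation'],c['fx'])
s=robot.state(); print(s['position'],s['orientation'],s['wrist_force'],s['t'])
E
```

```text
pics
scene [ 0.07754438 -0.13307028  0.55662855] [ 0.83076661 -0.28309627  0.16575686 -0.44967544] 461.26938867857575
top [0.37868975 0.41451865 1.01594903] [-0.69494305  0.71344676 -0.06624157  0.06049738] 570.7216298360609
[ 0.30128271 -0.65900919  0.25248942] [ 9.77097218e-01  2.12792236e-01 -2.06448264e-04 -6.69807384e-04] [ 0.17536992  0.35767138 -0.4694462 ] 0.1
```

View pics/top1.png

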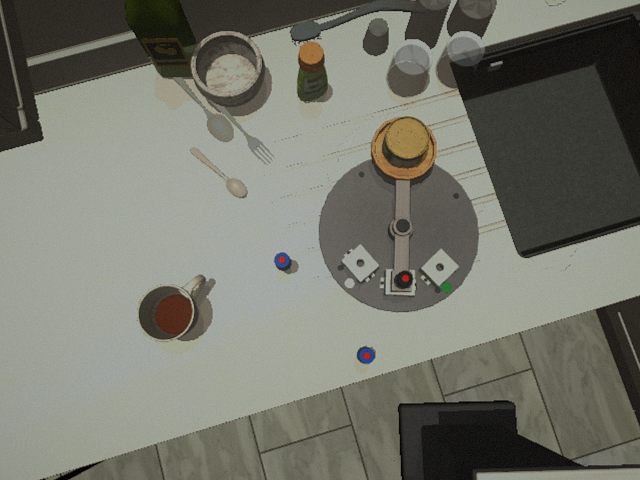

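View pics/scene1.png

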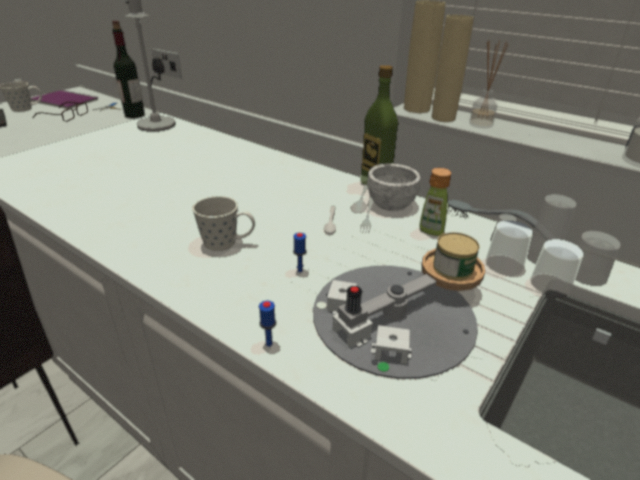

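The top view shows three pins: black in the bushing at (403,280), and blue ones at (283,261) and (366,355). The black one in the start bracket is the one meant. The green mark is at (446,287), white at (349,283), and the hub at (401,228). I'll confirm in an enlarged crop.

```bash
sed -i "s/R=np.array(c\['rotation'\])/R=Rm(c)/; s/np.array(c\['rotation'\]).T/Rm(c).T/" h.py
cat >> h.py <<'E'
from scipy.spatial.transform import Rotation
def Rm(c): return Rotation.from_quat(c['rotation']).as_matrix()
E
python3 - <<'E'
from h import *
im=cv2.imread('pics/top1.png')[150:320,310:490]; cv2.imwrite('pics/crop1.png',cv2.resize(im,(720,680)[0:2] if 0 else (630,595),interpolation=cv2.INTER_CUBIC))
piv=ray('top1',401,228,.06);print('piv',piv)
print('green',ray('top1',446,287,.006),'white',ray('top1',349,283,.006))
print('pin top',ray('top1',404.5,278.5,.06+.042))
print('greenhole',ray('top1',440,267,.038),'tin',ray('top1',405,135,.08))
print('scene green',ray('scene1',383,367,.006),'piv',ray('scene1',397,291,.06),'pin',ray('scene1',354,290,.102))
E
```

```text
piv [0.56047937 0.27468889 0.06      ]
green [0.46235658 0.19242097 0.006     ] white [0.47395469 0.36398204 0.006     ]
pin top [0.46979182 0.27938159 0.102     ]
greenhole [0.49444083 0.20759256 0.038     ] tin [0.71953872 0.26247486 0.08      ]
scene green [0.46309891 0.19097077 0.006     ] piv [0.56213291 0.2651004  0.06      ] pin [0.46897819 0.27355147 0.102     ]
```

View pics/crop1.png

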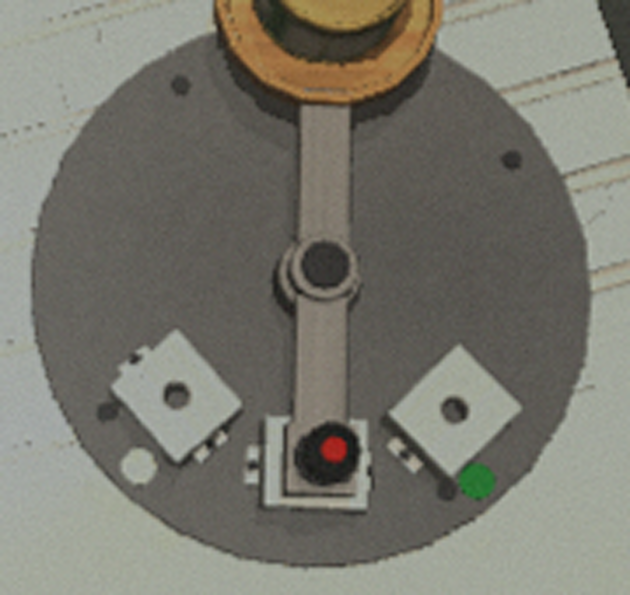

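The crop confirms it: black grip with red button in the bushing at crop (333,449), hub at (326,265), bracket hole by the green mark at (455,409). The green side is the counter-clockwise (+) direction. I'm moving above the pin now.

>>> carry_out(
  targets="0.042 0.0975 0.0104 0 0 0;0.042 0.0975 0.0104 0 0 0;0.042 0.0975 0.0104 0 0 0;0.042 0.0975 0.0104 0 0 0;0.042 0.0975 0.0104 0 0 0;0.042 0.0975 0.0104 0 0 0;0.042 0.0975 0.0104 0 0 0;0.042 0.0975 0.0104 0 0 0;0.042 0.0975 0.0104 0 0 0;0.042 0.0975 0.0104 0 0 0;0.042 0.0975 0.0104 0 0 0;0.042 0.0975 0.0104 0 0 0",
  jaw=1,
  grip_force=40,
)

```text
t: 1.3
position: [0.5033, -0.1897, 0.3033]
orientation: [0.977, 0.213, -0.0, -0.0]
wrist_force: [1.5, 0.1, 0.8]
grip_width: 0.0856
grasp_force: 0.0
```

>>> carry_out(
  targets="-0.007 0.0975 0 0 0 0;-0.007 0.0975 0 0 0 0;-0.007 0.0975 0 0 0 0;-0.007 0.0975 0 0 0 0;-0.007 0.0975 0 0 0 0;-0.007 0.0975 0 0 0 0;-0.007 0.0975 0 0 0 0;-0.007 0.0975 0 0 0 0;-0.007 0.0975 0 0 0 0;-0.007 0.0975 0 0 0 0;-0.007 0.0975 0 0 0 0;0 0.09 0 0 0 0",
)

```text
t: 2.5
position: [0.4715, 0.2754, 0.303]
orientation: [0.977, 0.213, -0.0, 0.0]
wrist_force: [0.3, -0.2, -0.1]
grip_width: 0.0852
grasp_force: 0.0
```

Run:
```python
from h import *
c=cap('wrist','w1'); print(c['eye'],c['rotation'],c['fx']); s=robot.state(); print({k:np.round(v,4) for k,v in s.items()})
```

```text
[0.53199652 0.30382341 0.42398461] [ 0.83357547 -0.53547412 -0.07383832  0.11387408] 342.04758612739363
{'t': np.float64(2.55), 'q': array([-0.4549,  0.3405, -0.2472,  1.938 ,  0.1025,  0.8725, -1.8902]), 'joint_velocities': array([ 0.0439, -0.0204,  0.0027,  0.0416, -0.0183, -0.0203,  0.1155]), 'joint_torque': array([ 10.8955, -59.3107,   8.2238, -17.0853,   1.3085,   1.5707,
         0.4258]), 'position': array([0.471 , 0.282 , 0.3032]), 'orientation': array([ 9.764e-01,  2.158e-01,  4.000e-04, -2.100e-03]), 'wrist_force': array([1.5767, 6.1509, 0.7334]), 'moment': array([ 0.3874, -0.0798,  0.0277]), 'grasp_force': np.float64(0.0), 'grip_width': np.float64(0.0856)}
```

View pics/w1.png

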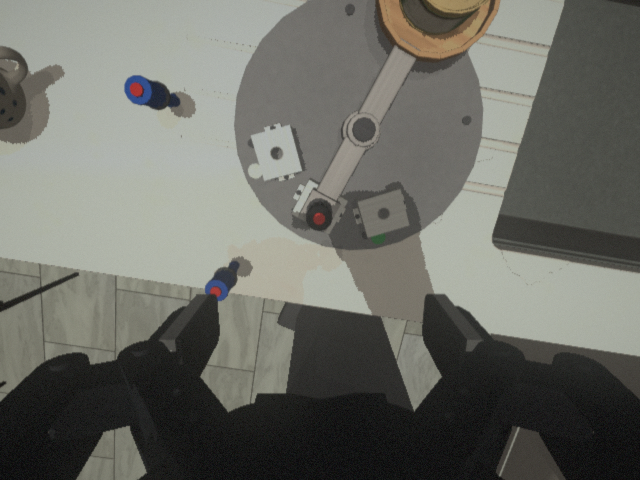

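The wrist view shows the button at (319,218), hub (363,129), green mark (378,240), green-side hole (384,213), and white mark (255,171). Next I fit the stand pose to all views.

Run:
```python
from h import *
from scipy.optimize import least_squares
robot_s=robot.state()
g=lambda x,y:(310+x/3.5,150+y/3.5)
obs=[('top1','hub',g(326,265)),('top1','btn',g(333,449)),('top1','gr',g(477,481)),('top1','wh',g(139,466)),('top1','gh',g(455,409)),
('w1','hub',(363,129)),('w1','btn',(319,217.5)),('w1','gr',(378,240)),('w1','wh',(255,171)),('w1','gh',(384,213)),
('scene1','hub',(397,291)),('scene1','btn',(354,290)),('scene1','gr',(383,367)),('scene1','wh',(321.5,305.5))]
def pt(n,p):
    x,y,a,b,h=p
    r,t,z={'hub':(0,0,.06+h),'btn':(.095,0,.102),'gr':(.13,.72,.006),'wh':(.13,-.72,.006),'gh':(.095,.72+b,.038)}[n]
    return [x+r*np.cos(a+t),y+r*np.sin(a+t),z]
f=lambda p:np.ravel([np.array(proj(c,pt(n,p)))-uv for c,n,uv in obs])
s=least_squares(f,[.56,.27,np.pi,.1,0],loss='soft_l1'); p=s.x; print(p)
for o,r in zip(obs,f(p).reshape(-1,2)): print(o[0],o[1],r.round(1))
for n in('btn','gh','gr'): print(n,pt(n,p))
print(robot_s['position'])
```

```text
[ 0.56492497  0.27055419  3.0720939   0.08043982 -0.00482931]
top1 hub [-0.3  0.2]
top1 btn [ 0.7 -0. ]
top1 gr [0.1 0.1]
top1 wh [-0.1  0.2]
top1 gh [0.3 0.3]
w1 hub [ 0.8 -0.1]
w1 btn [0.4 0.6]
w1 gr [ 0.3 -3.8]
w1 wh [ 0.8 -0.9]
w1 gh [-0.1 -0.2]
scene1 hub [-1.4 -0. ]
scene1 btn [-1.  -1.5]
scene1 gr [-1.1  0.2]
scene1 wh [-1.4  0. ]
btn [np.float64(0.4701543100111082), np.float64(0.27715125740876256), 0.102]
gh [np.float64(0.4941930555837597), np.float64(0.20713498304453137), 0.038]
gr [np.float64(0.4614735281145071), np.float64(0.19182809223139977), 0.006]
[0.47102186 0.28201232 0.30322638]
```

>>> carry_out(
  targets="-0.004 0.008 -0.06 0 0 0;0 0 -0.08 0 0 0;0 0 -0.08 0 0 0;0 0 -0.08 0 0 0;0 0 -0.08 0 0 0;0 0 0 0 0 0;0 0 0 0 0 0;0 0 0 0 0 0",
)

```text
t: 3.35
position: [0.4713, 0.2772, 0.1526]
orientation: [0.977, 0.213, 0.001, -0.0]
wrist_force: [0.5, 0.8, 0.8]
grip_width: 0.0852
grasp_force: 0.0
```

>>> carry_out(
  targets="-0.003 0 -0.05 0 0 0;0 0 -0.05 0 0 0;0 0 -0.04 0 0 0;0 0 -0.0165 0 0 0;0 0 0 0 0 0;0 0 0 0 0 0",
)

```text
t: 3.95
position: [0.47, 0.2772, 0.0897]
orientation: [0.977, 0.213, 0.001, -0.0]
wrist_force: [-0.2, -0.3, -0.1]
grip_width: 0.0854
grasp_force: 0.0
```

Run:
```python
from h import *
cap('wrist','w2'); s=robot.state(); print({k:np.round(s[k],4) for k in('position','wrist_force','moment','t')})
```

```text
{'position': array([0.47  , 0.2772, 0.0898]), 'wrist_force': array([0.3978, 0.2723, 0.5164]), 'moment': array([-0.0202, -0.0323, -0.009 ]), 't': np.float64(4.0)}
```

View pics/w2.png

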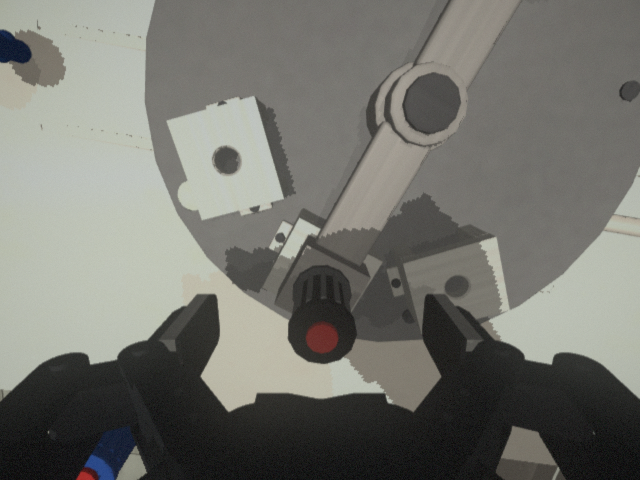

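The pin's button at (322,338) is centred between the fingers (217…424), with the green-side hole at (457,286) and the hub at (433,103). Closing gently.

Run:
```python
from h import *
print(ray('w2',457,286,.038),ray('w2',433,103,.06),ray('w2',433,103,.055),ray('w2',322,338,.102), proj('w2',(.4942,.2071,.038)))
```

```text
[0.49422512 0.20761455 0.038     ] [0.56490975 0.27054005 0.06      ] [0.56605753 0.26938393 0.055     ] [0.47013866 0.27753479 0.102     ] (np.float64(457.79556995647675), np.float64(286.40375797140786))
```

>>> carry_out(
  targets="0 0 0 0 0 0;0 0 0 0 0 0;0 0 0 0 0 0;0 0 0 0 0 0;0 0 0 0 0 0;0 0 0 0 0 0;0 0 0 0 0 0;0 0 0 0 0 0",
  jaw=-1,
  grip_force=30,
)

```text
t: 4.8
position: [0.4696, 0.2769, 0.0887]
orientation: [0.977, 0.213, 0.0, -0.0]
wrist_force: [-0.4, -0.1, 4.0]
grip_width: 0.0242
grasp_force: 29.2
```

>>> carry_out(
  targets="0 0 0.005 0 0 0;0 0 0.005 0 0 0;0 0 0.005 0 0 0;0 0 0 0 0 0",
  grip_force=40,
)

```text
t: 5.2
position: [0.4695, 0.277, 0.0948]
orientation: [0.977, 0.213, 0.0, -0.0]
wrist_force: [-0.1, 0.4, -0.6]
grip_width: 0.0238
grasp_force: 40.2
```

>>> carry_out(
  targets="0 0 0.005 0 0 0;0 0 0.005 0 0 0;0 0 0.005 0 0 0;0 0 0 0 0 0",
)

```text
t: 5.6
position: [0.4699, 0.2771, 0.1013]
orientation: [0.977, 0.213, 0.001, -0.0]
wrist_force: [0.7, 0.5, 3.0]
grip_width: 0.0235
grasp_force: 40.3
```

>>> carry_out(
  targets="0 0 0.01 0 0 0;0 0 0.01 0 0 0;0 0 0.01 0 0 0;0 0 0.01 0 0 0;0 0 0 0 0 0",
)

```text
t: 6.1
position: [0.4699, 0.2771, 0.1174]
orientation: [0.977, 0.213, 0.001, -0.0]
wrist_force: [-1.1, -0.4, 2.0]
grip_width: 0.0234
grasp_force: 40.2
```

Run:
```python
from h import *
cap('wrist','w3');cap('scene','s3'); im=cv2.imread('pics/s3.png')[230:400,280:480]; a=cv2.resize(im,(480,408),interpolation=cv2.INTER_CUBIC)
b=cv2.imread('pics/w3.png')[150:480,160:480]; b=cv2.resize(b,(316,326)); o=np.zeros((408,800,3),np.uint8); o[:,:480]=a; o[:326,484:]=b; cv2.imwrite('pics/c3.png',o)
s=robot.state(); print({k:np.round(s[k],4) for k in('position','wrist_force','moment','grip_width','t')})
```

```text
{'position': array([0.4698, 0.277 , 0.1171]), 'wrist_force': array([0.5893, 0.507 , 1.5219]), 'moment': array([ 0.0609, -0.0243, -0.0191]), 'grip_width': np.float64(0.0237), 't': np.float64(6.2)}
```

View pics/c3.png

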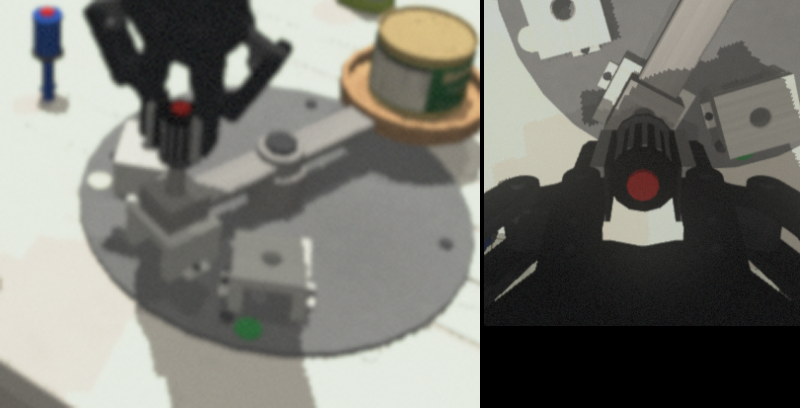

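The pin moved up with the gripper: the button stays at the same spot in the wrist view (≈321,337). It's now lifted about 28 mm, so the tip is clear of the bracket. The tin stands upright. Computing the arc.

Run:
```python
from h import *
th=np.cumsum([0,.02,.04]+[.06]*10+[.04,.02,.04,.04]); a=3.0721+th
P=np.c_[.5649+.095*np.cos(a),.2706+.095*np.sin(a)]
for t,d,p in zip(th[1:],np.diff(P,axis=0)/.4,P[1:]): print(round(t,3),d.round(4),p.round(4))
print([ (h,np.round(proj('s3',(.4702,.2772,.102+h)),1)) for h in(0,.02,.03)])
```

```text
0.02 [-0.0003 -0.0047] [0.47   0.2753]
0.06 [-0.0003 -0.0095] [0.4699 0.2715]
0.12 [ 0.0003 -0.0142] [0.47   0.2658]
0.18 [ 0.0011 -0.0142] [0.4705 0.2601]
0.24 [ 0.002  -0.0141] [0.4713 0.2545]
0.3 [ 0.0028 -0.014 ] [0.4724 0.2489]
0.36 [ 0.0037 -0.0138] [0.4739 0.2434]
0.42 [ 0.0045 -0.0135] [0.4757 0.238 ]
0.48 [ 0.0053 -0.0132] [0.4778 0.2327]
0.54 [ 0.0061 -0.0129] [0.4802 0.2275]
0.6 [ 0.0068 -0.0125] [0.483  0.2225]
0.66 [ 0.0076 -0.0121] [0.486  0.2177]
0.7 [ 0.0054 -0.0078] [0.4882 0.2146]
0.72 [ 0.0028 -0.0038] [0.4893 0.2131]
0.76 [ 0.0059 -0.0074] [0.4917 0.2101]
0.8 [ 0.0062 -0.0072] [0.4941 0.2072]
[(0, array([353. , 288.5])), (0.02, array([353.7, 278.4])), (0.03, array([354.1, 273.2]))]
```

>>> carry_out(
  targets="-0.0003 -0.0047 0 0 0 0;-0.0003 -0.0095 0 0 0 0;0.0003 -0.0142 0 0 0 0;0.0011 -0.0142 0 0 0 0;0.002 -0.0141 0 0 0 0;0.0028 -0.014 0 0 0 0;0.0037 -0.0138 0 0 0 0;0.0045 -0.0135 0 0 0 0;0 0 0 0 0 0",
)

```text
t: 7.1
position: [0.4754, 0.2363, 0.1166]
orientation: [0.977, 0.212, -0.0, 0.0]
wrist_force: [-0.1, -1.2, -0.7]
grip_width: 0.0237
grasp_force: 40.1
```

>>> carry_out(
  targets="0.0053 -0.0132 0 0 0 0;0.0061 -0.0129 0 0 0 0;0.0068 -0.0125 0 0 0 0;0.0076 -0.0121 0 0 0 0;0.0054 -0.0078 0 0 0 0;0.0028 -0.0038 0 0 0 0;0.0059 -0.0074 0 0 0 0;0.0062 -0.0072 0 0 0 0;0 0 0 0 0 0;0 0 0 0 0 0",
)

```text
t: 8.1
position: [0.4935, 0.2066, 0.1166]
orientation: [0.977, 0.213, -0.0, 0.0]
wrist_force: [-0.0, -0.5, -1.4]
grip_width: 0.0239
grasp_force: 40.1
```

Run:
```python
from h import *
cap('wrist','w4');cap('top','t4'); a=cv2.imread('pics/t4.png')[90:330,310:490]; a=cv2.resize(a,None,fx=2.4,fy=2.4,interpolation=cv2.INTER_CUBIC)
b=cv2.resize(cv2.imread('pics/w4.png')[150:480,160:480],(360,371)); o=np.zeros((576,800,3),np.uint8); o[:,:432]=a; o[:371,440:]=b; cv2.imwrite('pics/c4.png',o)
s=robot.state(); print({k:np.round(s[k],4) for k in('position','wrist_force','t')})
```

```text
{'position': array([0.4934, 0.2068, 0.1166]), 'wrist_force': array([ 0.3386,  0.19  , -1.0294]), 't': np.float64(8.2)}
```

View pics/c4.png

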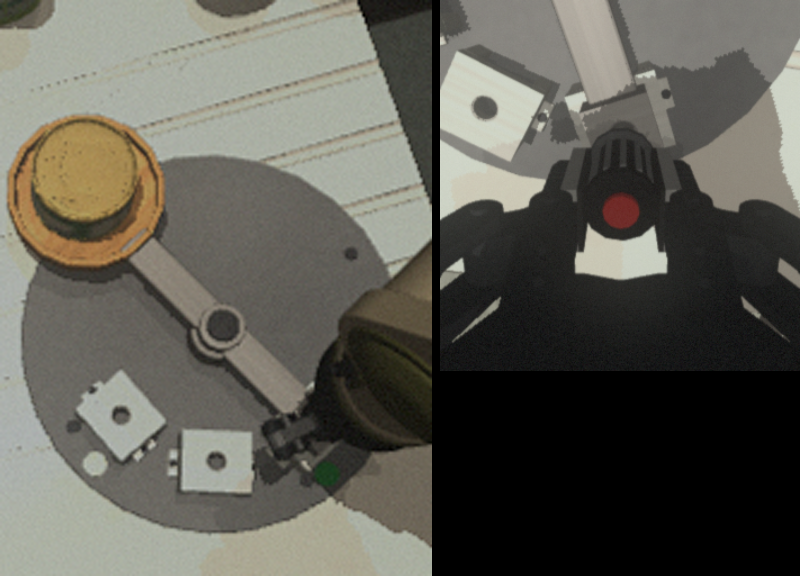

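>>> carry_out(
  targets="0 0 -0.005 0 0 0;0 0 -0.005 0 0 0;0 0 -0.0025 0 0 0;0 0 -0.0025 0 0 0;0 0 0 0 0 0",
)

```text
t: 8.7
position: [0.4932, 0.2069, 0.1103]
orientation: [0.977, 0.213, -0.0, 0.0]
wrist_force: [0.3, -0.7, -1.6]
grip_width: 0.0239
grasp_force: 40.1
```

The arm has swung over to the green side, with the start bracket empty at crop (216,460) and the tin upright on the tray. The tip is already below the bracket's top with no resistance, so I'm continuing down gently.

>>> carry_out(
  targets="0 0 -0.0025 0 0 0;0 0 -0.0025 0 0 0;0 0 0 0 0 0",
)

```text
t: 9.0
position: [0.4933, 0.2068, 0.1084]
orientation: [0.977, 0.213, -0.0, 0.0]
wrist_force: [0.4, 0.3, -1.7]
grip_width: 0.0236
grasp_force: 40.1
```

>>> carry_out(
  targets="0 0 -0.005 0 0 0;0 0 -0.005 0 0 0;0 0 -0.005 0 0 0;0 0 -0.0025 0 0 0;0 0 0 0 0 0",
)

```text
t: 9.5
position: [0.4932, 0.207, 0.1014]
orientation: [0.977, 0.213, -0.0, -0.0]
wrist_force: [0.4, 0.3, 0.7]
grip_width: 0.024
grasp_force: 40.2
```

>>> carry_out(
  targets="0 0 -0.0025 0 0 0;0 0 -0.0025 0 0 0;0 0 -0.0025 0 0 0;0 0 0 0 0 0",
)

```text
t: 9.9
position: [0.4932, 0.2068, 0.0983]
orientation: [0.977, 0.213, -0.0, 0.0]
wrist_force: [0.1, 1.1, -2.1]
grip_width: 0.024
grasp_force: 40.1
```

>>> carry_out(
  targets="0 0 -0.0025 0 0 0;0 0 -0.0025 0 0 0;0 0 -0.0025 0 0 0;0 0 -0.0025 0 0 0;0 0 0 0 0 0",
)

```text
t: 10.4
position: [0.4932, 0.2067, 0.0943]
orientation: [0.977, 0.213, -0.0, 0.0]
wrist_force: [-0.3, -0.0, -3.3]
grip_width: 0.024
grasp_force: 40.1
```

>>> carry_out(
  targets="0 0 -0.0025 0 0 0;0 0 -0.0025 0 0 0;0 0 -0.0025 0 0 0;0 0 0 0 0 0",
)

```text
t: 10.8
position: [0.4932, 0.2067, 0.0912]
orientation: [0.977, 0.213, -0.0, 0.0]
wrist_force: [-0.4, 0.7, -3.7]
grip_width: 0.0234
grasp_force: 40.0
```

>>> carry_out(
  targets="0 0 -0.002 0 0 0;0 0 -0.002 0 0 0;0 0 -0.0015 0 0 0;0 0 0 0 0 0",
)

```text
t: 11.2
position: [0.4935, 0.2068, 0.0894]
orientation: [0.977, 0.213, 0.0, 0.0]
wrist_force: [-0.1, -0.4, -0.2]
grip_width: 0.0237
grasp_force: 40.1
```

>>> carry_out(
  targets="0 0 -0.002 0 0 0;0 0 -0.002 0 0 0;0 0 0 0 0 0",
)

```text
t: 11.5
position: [0.4937, 0.2069, 0.0887]
orientation: [0.977, 0.213, 0.001, 0.0]
wrist_force: [-2.0, -0.9, 10.1]
grip_width: 0.0236
grasp_force: 40.7
```

>>> carry_out(
  targets="0 0 -0.0015 0 0 0;0 0 0 0 0 0",
)

```text
t: 11.7
position: [0.4938, 0.2069, 0.0885]
orientation: [0.977, 0.213, 0.001, 0.0]
wrist_force: [-2.5, -3.1, 17.5]
grip_width: 0.0235
grasp_force: 41.0
```

>>> carry_out(
  targets="0 0 0.003 0 0 0;0 0 0 0 0 0",
)

```text
t: 11.9
position: [0.4937, 0.207, 0.0888]
orientation: [0.977, 0.213, 0.0, -0.0]
wrist_force: [0.3, -0.4, 5.7]
grip_width: 0.0238
grasp_force: 40.4
```

>>> carry_out(
  targets="0 0 0 0 0 0;0 0 0 0 0 0;0 0 0 0 0 0;0 0 0 0 0 0;0 0 0 0 0 0;0 0 0.03 0 0 0;0 0 0.06 0 0 0;0 0 0.1 0 0 0;0 0 0.1 0 0 0;0 0 0.1 0 0 0;0 0 0 0 0 0;0 0 0 0 0 0",
  jaw=1,
)

```text
t: 13.1
position: [0.4936, 0.2068, 0.246]
orientation: [0.977, 0.213, 0.001, -0.0]
wrist_force: [-0.2, -0.6, -1.0]
grip_width: 0.0852
grasp_force: 0.0
```

Run:
```python
from h import *
cap('wrist','w5');cap('scene','s5');cap('top','t5')
a=cv2.resize(cv2.imread('pics/s5.png')[230:400,290:490],(480,408),interpolation=cv2.INTER_CUBIC)
b=cv2.resize(cv2.imread('pics/w5.png')[120:300,240:400],(320,360),interpolation=cv2.INTER_CUBIC); o=np.zeros((408,800,3),np.uint8); o[:,:480]=a; o[:360,480:]=b; cv2.imwrite('pics/c5.png',o)
for h in(0,.002,.006,.012): print(h,np.round(proj('s5',(.4938,.2072,.102+h)),1),np.round(proj('w5',(.4938,.2072,.102+h)),1))
s=robot.state(); print({k:np.round(s[k],4) for k in('position','wrist_force','grip_width','t')})
for f in('s5','w5'):
    i=cv2.imread(f'pics/{f}.png').astype(int); m=(i[:,:,2]>120)&(i[:,:,1]<70)&(i[:,:,0]<70); n,_,st,ce=cv2.connectedComponentsWithStats(m.astype(np.uint8)); print(f,[(st[k,4],ce[k].round(1)) for k in range(1,n) if st[k,4]>5])
```

```text
0 [395.9 306.2] [321.3 232.4]
0.002 [396.  305.2] [321.4 233. ]
0.006 [396.3 303.2] [321.4 234.2]
0.012 [396.7 300.1] [321.4 236.1]
{'position': array([0.4928, 0.2065, 0.2436]), 'wrist_force': array([-0.0753, -0.8331, -0.624 ]), 'grip_width': np.float64(0.0854), 't': np.float64(13.25)}
s5 [(np.int32(10), array([266.5, 304.2])), (np.int32(17), array([397.1, 306.2]))]
w5 [(np.int32(71), array([ 2.1, 66.6])), (np.int32(105), array([115.7, 309.8]))]
```

View pics/c5.png

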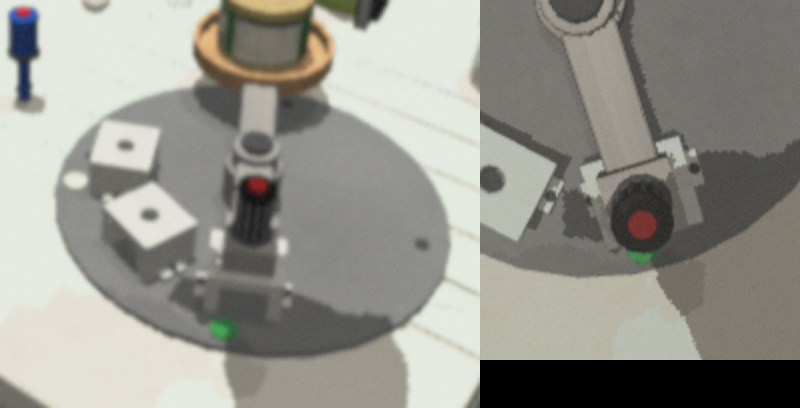

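The flange is down on the bushing: the button in the scene view is at (397,306), which is the height expected for fully home. The arm is over the green-side bracket, the tin stands on the tray, and the gripper is clear.

```bash
python3 -c "
from station import robot
print(robot.sign_off())"
```

```text
the job is handed in; nothing more can be done
None
```

The job is handed in: the tray is at the green-mark stop with the pin seated flush through the arm and bracket. I inferred the click from the seated height, with no tug test. The highest reading on the pin was 17.5 N, the tin is standing on the tray and the mug was never approached.

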